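# Stand the chakla and chopping board in the plate stand

### The job

Take the leaning round chakla out of the green drainer, stand it upright in the middle slot of the wooden stand and press it down until its stiff seat is fully home; then do the same with the blue chopping board in the narrow slot, at the end of the stand away from the steel plate. Lower them in rather than dropping them, and leave the steel plate in the stand and everything else on the counter where it is.

Things in the scene. Friction and masses are not known exactly. Their poses are not given: they have to be found in the camera images.
- chakla: Round light wooden chakla (rolling board): disc 160 mm in diameter, 18 mm thick, about 0.25 kg. Origin at the centre of the disc; its x axis is the disc's axis (across the thickness), upright when x is level. Starts on edge in one of the drainer's two bays, top leaning 0.30 rad to the drainer's -x on a wire back rest; its upper 50 mm is free to pinch across the 18 mm.
- board: Blue chopping board with a dark patch near its top: 12 mm thick (x), 150 mm wide (y), 140 mm tall (z), about 0.22 kg. Origin at its centre; x is across the thickness, z points to its top edge. Starts in the other bay of the drainer, leaning 0.30 rad likewise; the top 40 mm is free to pinch.
- drainer: Fixed green plastic tray 220 x 150 mm (x, y), 20 mm high, with two steel wire bays 85 mm apart along its x (at x = -25 and +60 mm). Origin at the centre of its underside. Wires reach 140 mm high. Both bays lean with the top towards the drainer's -x. Each board lifts out straight up.
- stand: Fixed wooden stand 190 x 150 mm (x, y), 71 mm high. Origin at the centre of its underside. Three slots along its y between 12 mm walls, 150 mm long, rounded tops at z = 71 mm: at x = -66 mm a slot 16 mm wide for the chopping board, at x = 0 one 22 mm wide for the chakla, at x = +66 mm one that already holds the steel plate. Orange seats in the first two.
- chakla_home (a point): Where the chakla's centre is when it stands in the middle slot fully home (104 mm above the counter; 112 mm before it is pressed down). Axes as the stand's: slot along y, thickness along x. The seat is a cradle with two bars at y = -40 and +40 mm that centre the disc.
- board_home (a point): Where the chopping board's centre is when it stands in the narrow slot fully home, top edge level (92 mm above the counter; 100 mm before it is pressed down). Axes as the stand's.
- chakla_seat (a joint): Press-down seat under the middle slot, in m: 0 = up, 0.008 = fully home. It is stiff: it takes a push of about 5 N beyond the weight of what stands on it, and stays where it is left.
- board_seat (a joint): Press-down seat under the narrow slot, in m: 0 = up, 0.008 = fully home. Equally stiff; it stays where it is left.
- thali: Steel plate 170 mm in diameter and 20 mm deep, standing on edge in the stand's slot at x = +66 mm, top about 203 mm above the counter. Origin at its centre, x along its axis. Leave alone.
- mug: Red plastic mug, 72 mm in diameter, 90 mm high, handle towards its +y. Origin under its centre. Leave alone.
- bowl: Small glass bowl, 90 mm in diameter, 42 mm high. Origin under its centre. Leave alone.
- jar: Amber glass jar with a yellow cap, 64 mm in diameter, 130 mm high. Origin under its centre. Leave alone.
- whisk: Steel whisk lying along its x, about 250 mm long, 48 mm thick at the wires (+x end). Origin on the counter where handle and wires meet. Leave alone.
- belan: Wooden rolling pin lying along its x, 280 mm long, 40 mm thick. Origin under its centre. Leave alone.
Not all that is in view belongs to the job. What is meant by the chakla is not orange, and is the larger of those in its own colour.

How it is judged:
On the way, in this order (a step that is already met when the one before it is completed fails the run):
1. the chakla stands upright in the middle slot with its seat pressed home (value of joint chakla_seat above 0.006 m and x of chakla in the frame of chakla_home between -0.006 and 0.006 m and horizontal distance between chakla and chakla_home below 0.012 m and z of chakla in the frame of chakla_home between -0.005 and 0.005 m and angle between chakla's own x axis and vertical between 1.4508 and 1.6908 rad), for 0.2 s.
2. the chopping board stands upright in the narrow slot with its seat pressed home (value of joint board_seat above 0.006 m and x of board in the frame of board_home between -0.006 and 0.006 m and horizontal distance between board and board_home below 0.02 m and z of board in the frame of board_home between -0.005 and 0.005 m and angle between board's own x axis and vertical between 1.4508 and 1.6908 rad and angle between board's own z axis and vertical below 0.12 rad), for 0.2 s.
At the end, for the whole second after the job is handed in: Chakla and chopping board stand at rest in their own slots: centres within 12 mm (chakla) and 20 mm (board) of their home points horizontally, within 6 mm across the slot and 5 mm in height, upright within 0.12 rad (the board's top edge level within 0.12 rad), both seats down past 6 mm (all of step 1 and all of step 2 and linear speed of each of chakla, board below 0.03 m/s); the robot touches nothing.
It fails at once if the steel plate in the stand is shifted more than 25 mm or tipped over (distance of thali from where it was at the start of the episode above 0.025 m or angle between thali's own x axis and vertical below 1.37 rad or angle between thali's own x axis and vertical above 1.77 rad).
It fails at once if the mug, bowl, jar, whisk or rolling pin is moved more than 25 mm (distance of any of mug, bowl, jar, whisk, belan from where it was at the start of the episode above 0.025 m).
It fails at once if the chakla is dropped (falls free at over 0.5 m/s) (contact force between the fingers and chakla below 0.05 N and linear speed of chakla above 0.5 m/s).
It fails at once if the chopping board is dropped (falls free at over 0.5 m/s) (contact force between the fingers and board below 0.05 N and linear speed of board above 0.5 m/s).
It also fails if it takes over 67 s, if anything falls off the work surface, if the arm or the gripper's body presses on something with over 40 N, if the wrist force passes 120 N, or if a joint passes its speed limit or range.

### The arm

A 7-joint arm with a two-finger parallel gripper is mounted at the origin on the work surface. World frame = base frame: x ahead of the robot, y to its left, z up, the work surface at z = 0. Lengths are in m, angles in rad, forces in N, time in s.
With the tool pointing down it reaches from about 0.35 to 0.9 m from the base axis. Payload 8.1 kg.
Tool frame: the origin (TCP) lies midway between the tips of the shut fingers; the grasp point (between the pads) lies 19 mm behind it; z points along the fingers, y is the line along which they close (so a half turn about z gives the same grasp; the last joint's range is limited). The gripper opens to 92 mm and grips with 3 to 60 N. Pads are 19 mm wide; open, the fingers measure 130 mm over their backs; the gripper's body (75 mm by 190 mm) begins 47 mm behind the grasp point.
Start: joints at [1.044, 0.434, 0.025, 1.573, -0.012, 1.134, -0.075], TCP at [0.257, -0.57, 0.227] pointing down, gripper open.
Joint ranges: [-2.62, 2.62], [-0.44, 2.09], [-1.27, 1.32], [0.08, 2.57], [-1.32, 4.46], [0.12, 2], [-2.74, 2.74]. Speed limits (rad/s): [2.22, 2.22, 3.01, 3.01, 3.14, 3.14, 3.14].

### API

Orientations are given as a rotation vector (axis times angle).
In Python, from cell import observe, cams, job gives the robot as it stands. The module is installed in compiled form; this text tells all that it offers.
- The arm moves only by the tool step_arm, never from a script. Its argument "steps" is a list of rows, each a list of 6 numbers: the shift along the world's x, y, z in mm, then the turn, a rotation vector about the world's x, y, z in rad. In form: [[dx, dy, dz, rx, ry, rz], ...]. A call has 1 to 20 rows; each row shifts and turns the commanded pose from where the row before left it; what a row does not reach is not made up. A row lasts 1/12 s, in which the tool goes at most 41.7 mm and 7.16 degrees, less where a joint would pass 70% of its speed; a pose out of reach is approached as far as the arm can. A call with a gripper value outside its range is refused whole. "gripper" is the opening, from 0 (shut) to 1 (fully open), set as the call begins (left out, the last holds). The fingers move at their own pace and stop on an object; "force" is the grip in N (left out, the last holds). Time passes only in rows, so rows that do not move let the fingers close. It gives the time, the measured TCP pose, the force, the opening and the grip force at its end, in the units of the state.
- observe(): the state, without advancing time (a new reading comes with each control period).
- cams.get_image(name): name is "scene" or "top"; returns the picture (420x560x3 uint8, red, green, blue); there is no depth.
- cams.get_calibration(name): a dict with "fov_y" (degrees; the focal length in pixels is half the picture's height over the tangent of half this angle, whatever the lens; pixels are square), "cx", "cy" (the principal point, pixels), "world_to_cam" (4x4, takes a point from world to camera coordinates). Camera axes: x right, y up, looking along -z (the intrinsics and any distortion apply to the point x, -y, -z); pixel columns grow to the right and rows downward; lengths in m; the calibration is good to about 2 mm. A picture is of the moment at which its call begins. get_calibration takes no time and is no camera call.
- job.sign_off(): hands the job in; it is judged then, once.
The state is a dict: "clock": time; "joints": joint angles; "dq": joint speeds; "joint_efforts": joint torques, N m; "position": TCP position; "ee_rot": TCP orientation; "force": force on the tool from outside, world axes, zero at the start; "ft_torque": the same for the moment, N m; "width": opening from 0.0 (shut) to 1.0 (fully open); "gripper_force": force on a finger pad.
Only numpy, scipy, OpenCV 4.12 (cv2) and the standard library are available. Lean on these libraries where they do the work, as an engineer would, in place of code of your own. Each camera call takes 0.05 s, during which the arm holds its last target. There are 200 camera calls.

## Working session

There is one attempt and no reset: what is moved stays moved. The work goes in short steps, Python scripts to look and compute and a tool call to move; the robot and the scene stay as the last step left them, time stands still between calls to the robot, and variables do not carry over. Pictures are saved under pics/ and viewed, at most 10 in all, crops included, and the job is handed in when it is done.

Besides the shell and the picture viewer there is one more tool, called after ">>>" as a command line: name --pt "numbers of a row" for each row, then --argument value for the rest. step_arm: Moves the arm, as the interface text tells. Its arguments: {"type":"object","properties":{"steps":{"type":"array","items":{"type":"array","items":{"type":"number"}}},"gripper":{"type":"number"},"force":{"type":"number"}},"required":["steps"]}

```bash
mkdir -p pics
python3 - <<'E'
from cell import observe,cams
import cv2
for n in("scene","top"):
    cv2.imwrite(f"pics/{n}0.png",cams.get_image(n)[:,:,::-1])
    c=cams.get_calibration(n);print(n,c)
s=observe();print({k:s[k] for k in("clock","position","ee_rot","width","force")})
E
```

```text
scene {'fov_y': 57.801520795303, 'cx': 274.41298048807226, 'cy': 210.75767833998887, 'world_to_cam': array([[-7.48692519e-01,  6.62915948e-01,  1.39929129e-03,
         3.65477643e-01],
       [-5.70696735e-01, -6.45611901e-01,  5.07435227e-01,
         2.38208065e-01],
       [ 3.37290304e-01,  3.79114387e-01,  8.61688768e-01,
        -1.65506047e+00],
       [ 0.00000000e+00,  0.00000000e+00,  0.00000000e+00,
         1.00000000e+00]])}
top {'fov_y': 46.76743532639951, 'cx': 282.527892777632, 'cy': 205.0867078882934, 'world_to_cam': array([[ 0.02384943, -0.99964801,  0.01162121, -0.01001346],
       [ 0.98202907,  0.02560284,  0.18698504, -0.49821358],
       [-0.18721676,  0.00695288,  0.98229402, -1.80309108],
       [ 0.        ,  0.        ,  0.        ,  1.        ]])}
{'clock': 0.1, 'position': array([ 0.2567753 , -0.569337  ,  0.22601367]), 'ee_rot': array([-3.07005203e+00, -6.60265147e-01,  6.74741998e-04]), 'width': 0.9987806511066225, 'force': array([0.57985551, 0.61185304, 0.31485374])}
```

View pics/scene0.png

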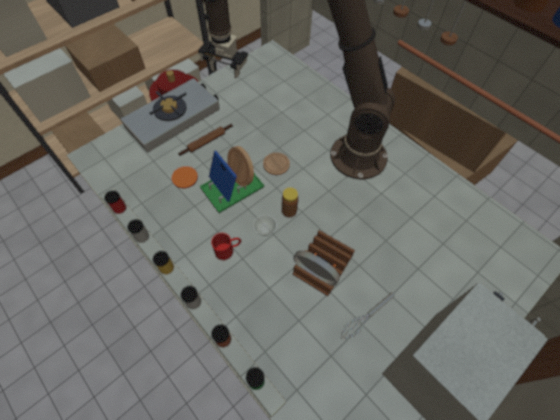

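View pics/top0.png

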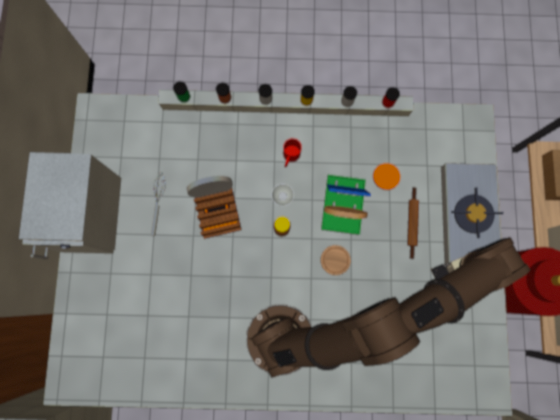

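The scene view shows the drainer at about (232,185), with the blue board at (222,176) and the chakla at (241,167), and the stand at (323,263). In the top view the drainer is at (344,205), the chakla at (346,212), the board at (348,189), and the stand at (217,212) with the plate at its far (+x) end. The small loose wooden disc at (335,260) and the orange one are decoys.

```bash
cat > h.py <<'E'
import numpy as np,cv2
from cell import observe,cams
def cal(n):
    c=cams.get_calibration(n);return c,210/np.tan(np.radians(c["fov_y"]/2))
def proj(n,P):
    c,f=cal(n);P=np.atleast_2d(P);W=c["world_to_cam"];q=P@W[:3,:3].T+W[:3,3]
    return np.c_[c["cx"]+f*q[:,0]/-q[:,2],c["cy"]-f*q[:,1]/-q[:,2]]
def ray(n,uv):
    c,f=cal(n);W=c["world_to_cam"];R=W[:3,:3]
    d=np.array([(uv[0]-c["cx"])/f,-(uv[1]-c["cy"])/f,-1.])@R
    return -R.T@W[:3,3],d/np.linalg.norm(d)
def onz(n,uv,z):
    o,d=ray(n,uv);return o+d*(z-o[2])/d[2]
def tri(a,b):  # top uv, scene uv -> point, gap
    o,d=ray("top",a);p,e=ray("scene",b)
    s=np.linalg.lstsq(np.c_[d,-e],p-o,rcond=None)[0]
    A,B=o+d*s[0],p+e*s[1];return (A+B)/2,np.linalg.norm(A-B)
def avg(n,k=6): return np.mean([cams.get_image(n).astype(float) for _ in range(k)],0).astype(np.uint8)
E
python3 - <<'E'
from h import *
t=avg("top");s=avg("scene");np.savez("a0.npz",t=t,s=s)
def crop(im,x,y,w,h): return cv2.resize(im[y:y+h,x:x+w],(400,300),interpolation=cv2.INTER_CUBIC)
out=np.vstack([np.hstack([crop(t,310,165,80,60+0),crop(t,178,170,80,60+0)]),np.hstack([crop(s,190,140,100,75),crop(s,275,225,100,75)])])
cv2.imwrite("pics/c1.png",np.clip(out[:,:,::-1]*1.6,0,255))
st=observe();print(proj("top",st["position"]),proj("scene",st["position"]),proj("top",[0,0,0]),proj("scene",[0,0,0]))
E
```

```text
[[451.59062085 269.9421571 ]] [[225.501167    73.24332461]] [[279.83078111 339.27981716]] [[358.41509341 156.00745985]][ WARN:0@5.401] global loadsave.cpp:1063 imwrite_ Unsupported depth image for selected encoder is fallbacked to CV_8U.
```

View pics/c1.png

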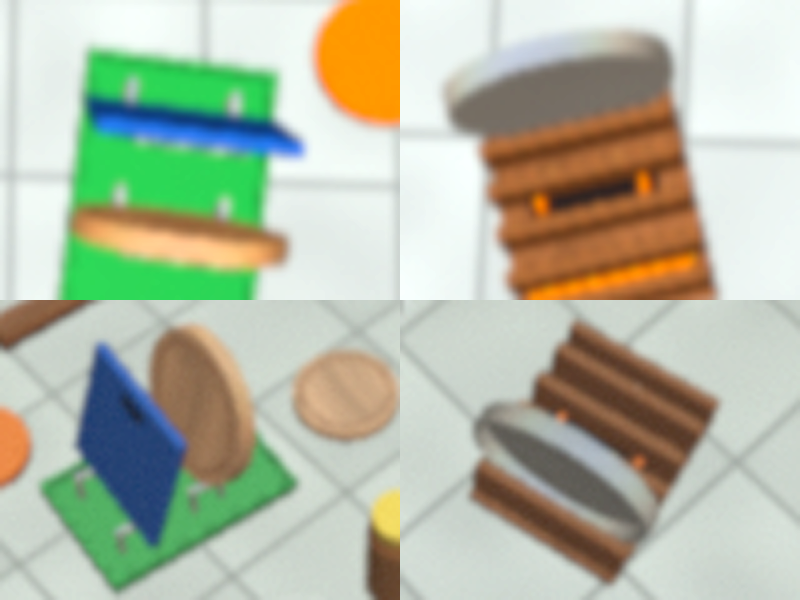

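The crops show the board's top edge (light blue strip), the chakla rim, and two orange cradle bars in the middle slot. There is also an orange strip in the narrow slot at the near end. I'll measure from colour masks next.

```bash
cat > m.py <<'E'
from h import *
K=8
def up(im,x,y,w,h): return cv2.resize(im[y:y+h,x:x+w],None,fx=K,fy=K,interpolation=cv2.INTER_CUBIC)
def blobs(im,roi,lo,hi,amin=2):
    x,y,w,h=roi;u=cv2.cvtColor(up(im,*roi),cv2.COLOR_RGB2HSV)
    m=cv2.inRange(u,lo,hi);cs,_=cv2.findContours(m,cv2.RETR_EXTERNAL,cv2.CHAIN_APPROX_NONE)
    out=[]
    for c in sorted(cs,key=cv2.contourArea,reverse=True):
        if cv2.contourArea(c)>amin*K*K: out.append((c[:,0,:].astype(np.float32)+.5)/K-.5+np.array([x,y],np.float32))
    return out
def cen(c):
    m=cv2.moments(c.reshape(-1,1,2));return np.array([m["m10"]/m["m00"],m["m01"]/m["m00"]]),m["m00"]
E
python3 - <<'E'
from m import *
a=np.load("a0.npz");t,s=a["t"],a["s"]
R={"top":dict(dr=(310,165,80,80),st=(178,170,80,75)),"scene":dict(dr=(190,135,75,80),st=(275,225,90,75))}
im=dict(top=t,scene=s)
for n in im:
  for nm,roi,lo,hi in(("green","dr",(45,90,30),(85,255,255)),("blue","dr",(100,100,20),(130,255,255)),("tan","dr",(3,60,60),(22,190,255)),("orange","st",(8,225,110),(25,255,255)),("brown","st",(3,90,20),(20,255,200))):
    for c in blobs(im[n],R[n][roi],lo,hi)[:3]:
        r=cv2.minAreaRect(c);h=cv2.convexHull(c);ap=cv2.approxPolyDP(h,1.5,True)[:,0]
        print(n,nm,"cen",cen(c)[0].round(1),"area",round(cen(c)[1]),"rect",np.round(r[0]+r[1]+(r[2],),1),"poly",ap.round(1).tolist())
o=np.hstack([cv2.resize(t[185:240,190:245],(400,400),interpolation=cv2.INTER_CUBIC),cv2.resize(s[228:298,288:358],(400,400),interpolation=cv2.INTER_CUBIC)])
cv2.imwrite("pics/c2.png",np.clip(o[:,:,::-1].astype(float)*1.7,0,255).astype(np.uint8))
E
```

```text
top green cen [344.  192.4] area 841 rect [344.3 192.5  38.6  32.5   5.7] poly [[327.70001220703125, 175.10000610351562], [364.70001220703125, 180.10000610351562], [361.6000061035156, 209.89999389648438], [324.20001220703125, 206.8000030517578]]
top green cen [340.6 223.8] area 586 rect [341.2 222.7  39.   18.2   8.2] poly [[360.70001220703125, 218.8000030517578], [358.29998779296875, 233.6999969482422], [321.20001220703125, 227.6999969482422], [323.70001220703125, 210.89999389648438]]
top blue cen [348.5 190.5] area 225 rect [348.9 190.3  42.9   6.6   7.5] poly [[327.8999938964844, 185.3000030517578], [364.1000061035156, 189.3000030517578], [369.8999938964844, 194.8000030517578], [331.29998779296875, 190.6999969482422]]
top tan cen [345.9 212.1] area 308 rect [345.5 211.8  43.1   9.2   7.2] poly [[324.1000061035156, 209.1999969482422], [332.8999938964844, 205.6999969482422], [353.29998779296875, 208.1999969482422], [365.70001220703125, 211.8000030517578], [366.79998779296875, 214.89999389648438], [361.8999938964844, 218.1999969482422], [335.20001220703125, 214.8000030517578]]
top ta
[... 2554 characters left out ...]
, [194.89999389648438, 168.8000030517578], [197.60000610351562, 176.10000610351562], [194.89999389648438, 182.8000030517578], [189.60000610351562, 186.39999389648438]]
scene brown cen [331.  250.8] area 920 rect [329.3 251.6  41.6  27.6  31.4] poly [[318.70001220703125, 230.89999389648438], [353.1000061035156, 250.3000030517578], [339.79998779296875, 273.79998779296875], [308.29998779296875, 250.39999389648438], [309.3999938964844, 244.3000030517578]]
scene brown cen [312.1 280.2] area 366 rect [311.5 280.   43.1  10.4  29.7] poly [[295.1000061035156, 265.3999938964844], [331.79998779296875, 285.6000061035156], [327.79998779296875, 293.70001220703125], [293.6000061035156, 273.8999938964844]]
```

View pics/c2.png

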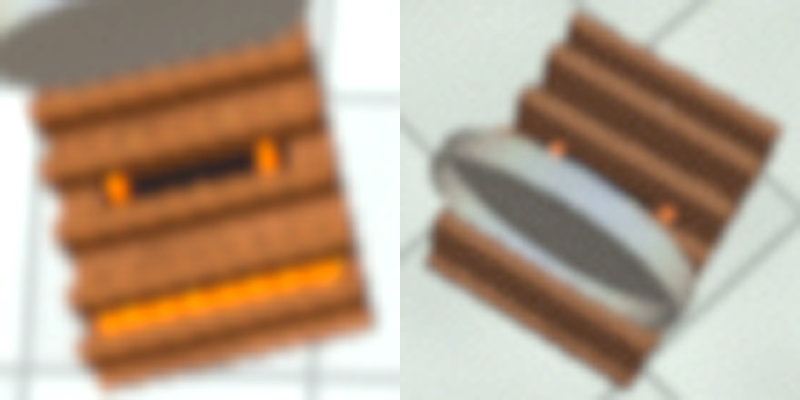

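The zoom shows the orange cradle bars in the top view at about (206.2,210.8) and (226.6,206.4), and in the scene view at about (315.5,253.9) and (334.7,265.3). The narrow seat strip is centred near (220.3,225.5), and four wall ridges are visible.

Run:
```python
from m import *
a=np.load("a0.npz");t,s=a["t"],a["s"]
p=lambda *x:print(*[np.round(v,4) if not isinstance(v,str) else v for v in x])
# drainer corners
D=np.array([onz("top",c,.02) for c in([327.7,175.1],[364.7,180.1],[358.3,233.7],[321.2,227.7])])
p("drainer c",D.mean(0),"sides",np.linalg.norm(np.diff(D,axis=0),axis=1),"yaw x",np.arctan2(*(D[0]+D[1]-D[2]-D[3])[[1,0]]), "yaw y",np.arctan2(*(D[0]+D[3]-D[1]-D[2])[[1,0]])-np.pi/2)
for c in([262.8,184.7],[219.3,211.6],[200.4,186.8]): p("scene dr",onz("scene",c,.02))
# board
p("board c",*tri([348.5,190.5],[222.1,175.6]))
b1=tri([331.3,190.7],[235.6,175.6]);b2=tri([369.9,194.8],[214.8,150.9]);p("board top",*b1,*b2,np.linalg.norm(b1[0]-b2[0]))
# chakla
ct=blobs(t,(310,165,80,80),(3,60,60),(22,190,255))[0];cs=blobs(s,(190,135,75,80),(3,60,60),(22,190,255))[0]
et=cv2.fitEllipse(cv2.convexHull(ct));es=cv2.fitEllipse(cv2.convexHull(cs));print(et,es)
p("chakla",*tri(et[0],es[0]),*tri(cen(ct)[0],cen(cs)[0]))
o1=tri([206.2,210.8],[334.7,265.3]);o2=tri([226.6,206.4],[315.5,253.9])
o1b=tri([206.2,210.8],[334.7,265.3]);p("bars",*o1,*o2,np.linalg.norm(o1[0]-o2[0]))
o3=tri([206.2,210.8],[315.5,253.9]);p("alt",*o3)
A,B=onz("top",[206.2,210.8],.043),onz("top",[226.6,206.4],.043);p("bars z.043",A,B,(A+B)/2,np.linalg.norm(A-B),np.arctan2(*(A-B)[[1,0]])-np.pi/2)
p("narrow",onz("top",[220.3,225.5],.03))
for z in(0,.02,.071):p("base",z,onz("top",[241.2,229.7],z),onz("top",[204.9,238.4],z))
for c in([318.7,230.9],[353.1,250.3],[331.8,285.6],[295.1,265.4]):p("scene z.071",onz("scene",c,.071))
for c in([327.8,293.7],[293.6,273.9]):p("scene z0",onz("scene",c,.0))
```

```text
drainer c [ 0.5144 -0.2318  0.02  ] sides [0.1459 0.2135 0.1437] yaw x -0.118 yaw y -0.124
scene dr [ 0.4186 -0.1502  0.02  ]
scene dr [ 0.6291 -0.1663  0.02  ]
scene dr [ 0.6156 -0.3105  0.02  ]
board c [ 0.5472 -0.2395  0.109 ] 0.0021
board top [ 0.5312 -0.1688  0.168 ] 0.0032 [ 0.5196 -0.3073  0.1729] 0.0004 0.139
((346.0441589355469, 211.79864501953125), (10.200943946838379, 45.019371032714844), 98.53147888183594) ((240.0610809326172, 165.62606811523438), (23.72942543029785, 40.946571350097656), 162.97610473632812)
chakla [ 0.4662 -0.2298  0.1113] 0.0026 [ 0.4642 -0.2284  0.1155] 0.0032
bars [0.4668 0.2931 0.0503] 0.0051 [0.4861 0.2167 0.0487] 0.0048 0.0788
alt [0.4809 0.257  0.0914] 0.0681
bars z.043 [0.4694 0.292  0.043 ] [0.4884 0.2153 0.043 ] [0.4789 0.2537 0.043 ] 0.079 0.2432
narrow [0.4163 0.2374 0.03  ]
base 0 [0.4063 0.1595 0.    ] [0.3689 0.2978 0.    ]
base 0.02 [0.4035 0.158  0.02  ] [0.3666 0.2948 0.02  ]
base 0.071 [0.3966 0.1541 0.071 ] [0.3607 0.287  0.071 ]
scene z.071 [0.4203 0.1671 0.071 ]
scene z.071 [0.3836 0.3029 0.071 ]
scene z.071 [0.5341 0.3438 0.071 ]
scene z.071 [0.577  0.2085 0.071 ]
scene z0 [0.5411 0.3439 0.    ]
scene z0 [0.5811 0.2099 0.    ]
```

```bash
cat > plan.py <<'E'
from h import *
from scipy.spatial.transform import Rotation as Ro
def goal(p,yaw,tilt):  # disc axis horizontal yaw, lean of top to -axis by tilt
    z=np.array([np.sin(tilt)*np.cos(yaw),np.sin(tilt)*np.sin(yaw),-np.cos(tilt)])
    y=np.array([np.cos(tilt)*np.cos(yaw),np.cos(tilt)*np.sin(yaw),np.sin(tilt)])
    R=np.c_[np.cross(y,z),y,z]
    s=observe();d=Ro.from_matrix(R)*Ro.from_rotvec(s["ee_rot"]).inv()
    r=d.as_rotvec();print("shift mm",((np.array(p)-s["position"])*1000).round(1),"turn",r.round(4),"deg",np.degrees(np.linalg.norm(r)).round(1),"q",s["joints"].round(2),"t",s["clock"],"F",s["force"].round(1))
E
python3 - <<'E'
from m import *
from plan import goal
t=np.load("a0.npz")["t"].astype(float)
# wall ridges/dark lines: profile minima along u at z=.071
c=np.array([.479,.2537]);y0=.26
u=np.arange(-.1,.06,.0005);V=np.arange(-.06,.0601,.005)
ex=np.array([np.cos(y0),np.sin(y0)]);ey=np.array([-ex[1],ex[0]])
P=[]
for v in V:
    w=np.c_[c+u[:,None]*ex+v*ey,np.full(len(u),.071)];q=proj("top",w).astype(np.float32)
    P.append(cv2.remap(t.astype(np.float32),q[:,0].reshape(1,-1),q[:,1].reshape(1,-1),cv2.INTER_CUBIC)[0])
P=np.array(P);mp=P.mean(0);print("mean profile R,G,B per 4mm")
for i in range(0,len(u),8): print(int(round(u[i]*1000)),mp[i].round(0).astype(int).tolist(),end=" ")
print()
g=P[:,:,0]
for lo,hi in((-.1,-.08),(-.065,-.04),(-.03,-.005),(.0,.025),(.025,.05)):
    k=(u>=lo)&(u<hi);um=u[k][g[:,k].argmin(1)];G=np.gradient(g[:,k],axis=1);ug=u[k][np.abs(G).argmax(1)]
    for nm,x in(("min",um),("edge",ug)):
        f=np.polyfit(V,x,1);print(nm,lo,"u0",f[1].round(4),"dyaw",(-f[0]).round(4),"res",np.std(x-np.polyval(f,V)).round(4))
print();goal([.422,-.224,.25],-.12,.3)
E
```

```text
mean profile R,G,B per 4mm
-100 [109, 73, 50] -96 [96, 58, 32] -92 [81, 47, 23] -88 [86, 50, 24] -84 [105, 62, 32] -80 [122, 72, 33] -76 [145, 80, 21] -72 [159, 86, 4] -68 [141, 75, 2] -64 [102, 55, 12] -60 [90, 51, 23] -56 [104, 62, 32] -52 [112, 68, 36] -48 [113, 69, 37] -44 [113, 70, 39] -40 [112, 69, 39] -36 [101, 61, 34] -32 [82, 48, 25] -28 [75, 43, 20] -24 [91, 53, 26] -20 [106, 64, 33] -16 [106, 64, 34] -12 [93, 55, 28] -8 [77, 45, 23] -4 [70, 41, 20] 0 [70, 39, 17] 4 [71, 39, 16] 8 [82, 47, 21] 12 [101, 60, 30] 16 [112, 68, 36] 20 [113, 69, 37] 24 [109, 67, 37] 28 [97, 59, 32] 32 [79, 46, 23] 36 [71, 40, 18] 40 [84, 48, 23] 44 [103, 62, 32] 48 [108, 68, 39] 52 [98, 68, 48] 56 [83, 68, 57] 
min -0.1 u0 -0.0909 dyaw 0.0032 res 0.0003
edge -0.1 u0 -0.0848 dyaw -0.0068 res 0.0038
min -0.065 u0 -0.0609 dyaw -0.0005 res 0.0003
edge -0.065 u0 -0.0648 dyaw 0.0027 res 0.0004
min -0.03 u0 -0.0167 dyaw 0.0015 res 0.0117
edge -0.03 u0 -0.0175 dyaw 0.005 res 0.0065
min 0.0 u0 0.0025 dyaw -0.0048 res 0.0028
edge 0.0 u0 0.0081 dyaw 0.0147 res 0.0026
min 0.025 u0 0.0356 dyaw 0.0008 res 0.0003
edge 0.025 u0 0.0372 dyaw -0.0798 res 0.0041

shift mm [165.  345.7  23.2] turn [-0.1856 -0.2526  1.0191] deg 61.1 q [ 1.04  0.43  0.02  1.57 -0.01  1.13 -0.08] t 0.7 F [ 0.1 -0.5  0.1]
```

>>> step_arm --pt "13.75 28.8 6.1 -0.0155 -0.021 0.085" --pt "13.75 28.8 6.1 -0.0155 -0.021 0.085" --pt "13.75 28.8 6.1 -0.0155 -0.021 0.085" --pt "13.75 28.8 6.1 -0.0155 -0.021 0.085" --pt "13.75 28.8 6.1 -0.0155 -0.021 0.085" --pt "13.75 28.8 6.1 -0.0155 -0.021 0.085" --pt "13.75 28.8 6.1 -0.0155 -0.021 0.085" --pt "13.75 28.8 6.1 -0.0155 -0.021 0.085" --pt "13.75 28.8 6.1 -0.0155 -0.021 0.085" --pt "13.75 28.8 6.1 -0.0155 -0.021 0.085" --pt "13.75 28.8 6.1 -0.0155 -0.021 0.085" --pt "13.75 28.8 6.1 -0.0155 -0.021 0.085" --pt "0 0 0 0 0 0" --pt "0 0 0 0 0 0" --gripper 0.65 --force 20

```text
clock: 1.87
position: [0.4224, -0.2229, 0.3006]
ee_rot: [2.168, 1.929, 0.29]
force: [-0.7, -0.6, -0.7]
width: 0.651
gripper_force: 0.0
```

Run:
```python
from plan import goal
goal([.422,-.224,.25],-.12,.3)
goal([.452,-.2275,.149],-.12,.3)
```

```text
shift mm [ -0.4  -1.1 -50.6] turn [ 0.0018  0.0004 -0.0032] deg 0.2 q [ 0.82 -0.01 -0.36  2.   -0.13  0.87  0.41] t 1.8667 F [-0.7 -0.6 -0.7]
shift mm [  29.6   -4.6 -151.6] turn [ 0.0018  0.0004 -0.0032] deg 0.2 q [ 0.82 -0.01 -0.36  2.   -0.13  0.87  0.41] t 1.8667 F [-0.7 -0.6 -0.7]
```

>>> step_arm --pt "2 -0.5 -20 0 0 0" --pt "2 -0.5 -20 0 0 0" --pt "2 -0.5 -20 0 0 0" --pt "2 -0.5 -18 0 0 0" --pt "0 0 0 0 0 0" --pt "0 0 0 0 0 0"

```text
clock: 2.37
position: [0.4291, -0.2268, 0.2213]
ee_rot: [2.175, 1.926, 0.289]
force: [-0.2, 0.2, -0.0]
width: 0.65
gripper_force: 0.0
```

Run:
```python
from plan import *
t=avg("top",4);s=avg("scene",4)
st=observe();R=Ro.from_rotvec(st["ee_rot"]).as_matrix();p=st["position"]
def crop(im,n,x,y):
    o=cv2.resize(im[y:y+70,x:x+70],(400,400),interpolation=cv2.INTER_CUBIC)
    o=np.clip(o.astype(float)*1.6,0,255).astype(np.uint8).copy()
    for q,c in((p,(255,0,0)),(p+R[:,1]*.03,(255,0,255)),(p-R[:,1]*.03,(255,0,255)),(p+R[:,2]*.04,(0,255,255))):
        a=((proj(n,q)[0]-[x,y]+.5)*400/70).astype(int);cv2.circle(o,tuple(a.tolist()),3,c,-1)
    return o
cv2.imwrite("pics/c3.png",np.hstack([crop(t,"top",310,165),crop(s,"scene",200,120)])[:,:,::-1])
print(p)
```

```text
[ 0.4302371  -0.22636142  0.22261858]
```

View pics/c3.png

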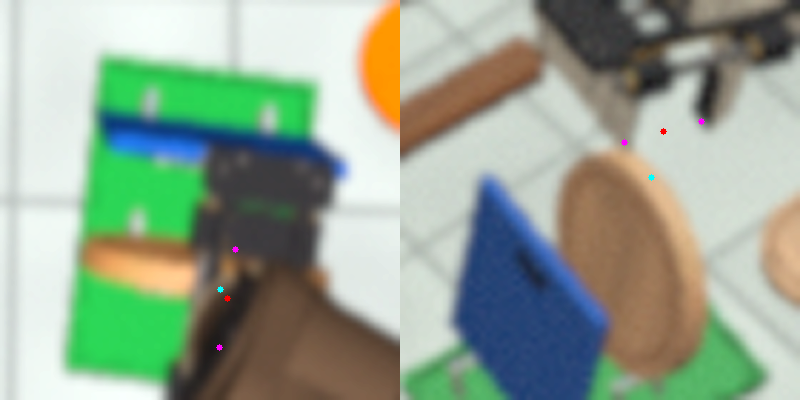

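The picture shows the fingers straddling the disc plane. The tip projections lie on the fingers, and the point 40 mm ahead falls on the disc's rim at about (652,178) in the crop. I'll check the modelled disc's extents against the masks before going down.

Run:
```python
from m import *
a=np.load("a0.npz");im=dict(top=a["t"],scene=a["s"])
def ax(yaw,l):
    return np.array([np.cos(l)*np.cos(yaw),np.cos(l)*np.sin(yaw),np.sin(l)]),np.array([-np.sin(yaw),np.cos(yaw),0]),np.array([-np.sin(l)*np.cos(yaw),-np.sin(l)*np.sin(yaw),np.cos(l)])
x,y,z=ax(-.12,.3);th=np.linspace(0,2*np.pi,200)[:,None]
def bb(q): return np.r_[q.min(0),q.max(0)].round(1)
for c in([.466,-.229,.104],[.466,-.229,.112],[.471,-.229,.104],[.466,-.224,.104]):
    P=np.vstack([c+s*.009*x+.08*(np.cos(th)*y+np.sin(th)*z) for s in(-1,1)])
    print(c,bb(proj("top",P)),bb(proj("scene",P)))
for n,roi in(("top",(310,165,60,80)),("scene",(205,135,60,80))):
    print(n,bb(blobs(im[n],roi,(3,60,60),(22,190,255))[0]))
print("board")
for c in([.550,-.238,.092],[.550,-.238,.102]):
    P=np.array([c+i*.006*x+j*.075*y+k*.07*z for i in(-1,1) for j in(-1,1) for k in(-1,1)])
    print(c,bb(proj("top",P)),bb(proj("scene",P)))
for n,roi in(("top",(310,165,80,80)),("scene",(190,135,75,80))):
    print(n,bb(blobs(im[n],roi,(100,100,20),(130,255,255))[0]))
```

```text
[0.466, -0.229, 0.104] [323.4 206.1 367.4 219.1] [227.1 146.1 253.8 187. ]
[0.466, -0.229, 0.112] [323.6 205.7 367.8 218.8] [226.9 144.8 253.7 185.8]
[0.471, -0.229, 0.104] [323.4 204.8 367.4 217.7] [226.2 146.8 252.8 187.7]
[0.466, -0.224, 0.104] [322.  206.1 366.1 219.1] [227.9 146.9 254.6 187.8]
top [324.1 205.7 366.8 218.2]
scene [227.2 145.9 253.1 185.7]
board
[0.55, -0.238, 0.092] [326.  185.2 370.1 197.1] [209.  152.6 236.5 204.3]
[0.55, -0.238, 0.102] [326.3 184.6 370.7 196.5] [208.6 150.9 236.3 202.9]
top [327.9 185.1 369.9 195.6]
scene [209.4 150.9 235.6 200.2]
```

>>> step_arm --pt "4 -0.3 -12 0 0 0" --pt "4 -0.3 -12 0 0 0" --pt "4 -0.3 -12 0 0 0" --pt "4 -0.3 -12 0 0 0" --pt "4 -0.3 -12 0 0 0" --pt "3 -0.3 -11 0 0 0" --pt "0 0 0 0 0 0" --pt "0 0 0 0 0 0"

```text
clock: 3.43
position: [0.4528, -0.2277, 0.1508]
ee_rot: [2.172, 1.928, 0.29]
force: [0.1, -0.5, 0.4]
width: 0.649
gripper_force: 0.0
```

>>> step_arm --pt "0 0 0 0 0 0" --pt "0 0 0 0 0 0" --pt "0 0 0 0 0 0" --pt "0 0 0 0 0 0" --pt "0 0 0 0 0 0" --pt "0 0 0 0 0 0" --pt "0 0 0 0 0 0" --pt "0 0 0 0 0 0" --gripper 0 --force 30

```text
clock: 4.1
position: [0.4537, -0.2281, 0.1514]
ee_rot: [2.17, 1.926, 0.291]
force: [2.9, 0.2, 1.1]
width: 0.193
gripper_force: 30.0
```

>>> step_arm --pt "0 0 5 0 0 0" --pt "0 0 8 0 0 0" --pt "0 0 12 0 0 0" --pt "0 0 15 0 0 0" --pt "0 0 15 0 0 0" --pt "0 0 15 0 0 0" --pt "0 0 20 0 0 0" --pt "0 0 20 0 0 0" --pt "0 0 20 0 0 0" --pt "0 0 20 0 0 0" --pt "0 0 20 0 0 0" --pt "0 0 20 0 0 0" --pt "0 0 15 0 0 0" --pt "0 0 10 0 0 0" --pt "0 0 0 0 0 0" --force 40

```text
clock: 5.35
position: [0.4534, -0.2281, 0.3682]
ee_rot: [2.169, 1.925, 0.291]
force: [1.5, -0.3, -2.5]
width: 0.196
gripper_force: 40.0
```

Run:
```python
from plan import goal
goal([.479,.254,.36],.262,0)
```

```text
shift mm [ 25.6 482.1  -8.2] turn [-0.0196  0.3034  0.378 ] deg 27.8 q [ 0.79  0.   -0.36  1.82 -0.1   1.03  0.35] t 5.35 F [ 1.5 -0.3 -2.5]
```

>>> step_arm --pt "1.3 14 0 -0.001 0.0152 0.0189" --pt "1.3 20 0 -0.001 0.0152 0.0189" --pt "1.3 26 0 -0.001 0.0152 0.0189" --pt "1.3 26 0 -0.001 0.0152 0.0189" --pt "1.3 26 0 -0.001 0.0152 0.0189" --pt "1.3 26 0 -0.001 0.0152 0.0189" --pt "1.3 26 0 -0.001 0.0152 0.0189" --pt "1.3 26 0 -0.001 0.0152 0.0189" --pt "1.3 26 0 -0.001 0.0152 0.0189" --pt "1.3 26 0 -0.001 0.0152 0.0189" --pt "1.3 26 0 -0.001 0.0152 0.0189" --pt "1.3 26 0 -0.001 0.0152 0.0189" --pt "1.3 26 0 -0.001 0.0152 0.0189" --pt "1.3 26 0 -0.001 0.0152 0.0189" --pt "1.3 26 0 -0.001 0.0152 0.0189" --pt "1.3 26 0 -0.001 0.0152 0.0189" --pt "1.3 26 0 -0.001 0.0152 0.0189" --pt "1.3 26 0 -0.001 0.0152 0.0189" --pt "1.3 20 0 -0.001 0.0152 0.0189" --pt "1.3 12 0 -0.001 0.0152 0.0189"

```text
clock: 7.02
position: [0.4772, 0.2571, 0.3646]
ee_rot: [-1.903, -2.493, 0.006]
force: [-0.4, 0.4, -1.5]
width: 0.194
gripper_force: 40.0
```

>>> step_arm --pt "0 0 0 0 0 0" --pt "0 0 0 0 0 0" --pt "0 0 0 0 0 0"

```text
clock: 7.27
position: [0.4785, 0.2534, 0.3652]
ee_rot: [-1.911, -2.49, 0.006]
force: [-0.3, -1.1, -2.3]
width: 0.198
gripper_force: 40.0
```

Run:
```python
from plan import goal
goal([.479,.254,.26],.262,0)
```

```text
shift mm [   0.5    0.6 -105.2] turn [ 0.0012 -0.0043  0.0005] deg 0.3 q [ 0.03  0.33 -0.84  1.49  0.24  1.43 -0.55] t 7.2667 F [-0.3 -1.1 -2.3]
```

>>> step_arm --pt "0 0 -15 0 0 0" --pt "0 0 -20 0 0 0" --pt "0 0 -20 0 0 0" --pt "0 0 -20 0 0 0" --pt "0 0 -20 0 0 0" --pt "0 0 -20 0 0 0" --pt "0 0 -15 0 0 0" --pt "0 0 -10 0 0 0" --pt "0 0 0 0 0 0" --pt "0 0 0 0 0 0"

```text
clock: 8.1
position: [0.479, 0.2534, 0.2262]
ee_rot: [-1.912, -2.49, 0.004]
force: [0.1, -0.5, -1.2]
width: 0.192
gripper_force: 40.0
```

Run:
```python
from plan import *
from m import up,blobs,cen
t=avg("top",5);s=avg("scene",5);np.savez("a1.npz",t=t,s=s)
goal([.479,.2537,.22],.262,0)
st=observe();p=st["position"];c0=np.array([p[0],p[1],p[2]-.05])
th=np.linspace(0,2*np.pi,200)[:,None];R=Ro.from_rotvec(st["ee_rot"]).as_matrix()
def ov(im,n,x,y,w):
    o=np.clip(cv2.resize(im[y:y+w,x:x+w],(400,400),interpolation=cv2.INTER_CUBIC).astype(float)*1.6,0,255).astype(np.uint8).copy()
    for sg,c in((-1,(255,0,0)),(1,(0,255,255))):
        q=proj(n,c0+sg*.009*R[:,1]+.08*(np.cos(th)*R[:,0]+np.sin(th)*R[:,2]))
        cv2.polylines(o,[((q-[x,y]+.5)*400/w).astype(np.int32)],True,c,1)
    return o
cv2.imwrite("pics/c4.png",np.hstack([ov(t,"top",180,175,75),ov(s,"scene",275,205,90)])[:,:,::-1])
```

```text
shift mm [-0.1 -0.4 -6.1] turn [-0.0001 -0.003   0.0003] deg 0.2 q [ 0.01  0.42 -0.81  1.73  0.33  1.14 -0.64] t 8.6 F [ 0.3  0.1 -2.4]
```

View pics/c4.png

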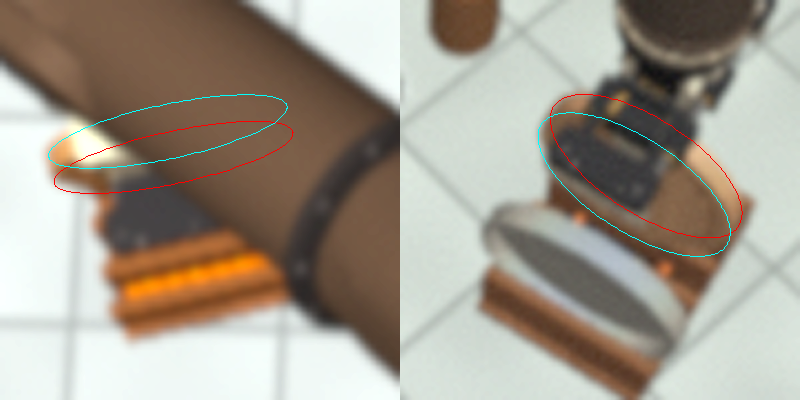

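The picture shows the held disc matching its predicted outline in both views, upright over the middle slot and clear of the plate. I'll lower it slowly.

>>> step_arm --pt "0 0 -5 0 0 0" --pt "0 0 -5 0 0 0" --pt "0 0 -5 0 0 0" --pt "0 0 -5 0 0 0" --pt "0 0 -5 0 0 0" --pt "0 0 -4 0 0 0" --pt "0 0 -4 0 0 0" --pt "0 0 -4 0 0 0" --pt "0 0 -4 0 0 0" --pt "0 0 0 0 0 0"

```text
clock: 9.43
position: [0.4787, 0.2538, 0.1841]
ee_rot: [-1.911, -2.49, 0.005]
force: [-0.0, 0.2, -2.2]
width: 0.192
gripper_force: 40.0
```

>>> step_arm --pt "0 0 -3 0 0 0" --pt "0 0 -3 0 0 0" --pt "0 0 -3 0 0 0" --pt "0 0 -3 0 0 0" --pt "0 0 0 0 0 0"

```text
clock: 9.85
position: [0.4789, 0.2538, 0.1723]
ee_rot: [-1.911, -2.49, 0.004]
force: [-0.3, 0.2, -2.2]
width: 0.194
gripper_force: 40.0
```

No lateral force, so it is well inside the slot.

>>> step_arm --pt "0 0 -2 0 0 0" --pt "0 0 -2 0 0 0" --pt "0 0 -2 0 0 0" --pt "0 0 -2 0 0 0" --pt "0 0 0 0 0 0"

```text
clock: 10.27
position: [0.4789, 0.2539, 0.1645]
ee_rot: [-1.911, -2.49, 0.004]
force: [-1.3, 0.2, -2.2]
width: 0.192
gripper_force: 40.0
```

>>> step_arm --pt "0 0 -1 0 0 0" --pt "0 0 -1 0 0 0" --pt "0 0 -1 0 0 0" --pt "0 0 -1 0 0 0" --pt "0 0 0 0 0 0"

```text
clock: 10.68
position: [0.4789, 0.254, 0.1607]
ee_rot: [-1.911, -2.49, 0.003]
force: [-0.9, -0.5, -2.7]
width: 0.191
gripper_force: 40.0
```

>>> step_arm --pt "0 0 -1 0 0 0" --pt "0 0 -1 0 0 0" --pt "0 0 -1 0 0 0" --pt "0 0 0 0 0 0"

```text
clock: 11.02
position: [0.4789, 0.254, 0.1577]
ee_rot: [-1.911, -2.49, 0.004]
force: [-1.9, 0.0, -3.0]
width: 0.192
gripper_force: 40.0
```

>>> step_arm --pt "0 0 -1 0 0 0" --pt "0 0 -1 0 0 0" --pt "0 0 -1 0 0 0" --pt "0 0 0 0 0 0"

```text
clock: 11.35
position: [0.479, 0.2541, 0.155]
ee_rot: [-1.911, -2.49, 0.003]
force: [-2.7, -0.4, -0.2]
width: 0.196
gripper_force: 40.0
```

>>> step_arm --pt "0 0 -1 0 0 0" --pt "0 0 -1 0 0 0" --pt "0 0 -1 0 0 0" --pt "0 0 0 0 0 0"

```text
clock: 11.68
position: [0.479, 0.2543, 0.1524]
ee_rot: [-1.911, -2.491, 0.002]
force: [-4.4, -0.5, 4.6]
width: 0.198
gripper_force: 40.0
```

>>> step_arm --pt "0 0 -1 0 0 0" --pt "0 0 -1 0 0 0" --pt "0 0 -1 0 0 0" --pt "0 0 0 0 0 0"

```text
clock: 12.02
position: [0.479, 0.2543, 0.1493]
ee_rot: [-1.911, -2.491, 0.002]
force: [-3.7, -0.9, 4.9]
width: 0.197
gripper_force: 40.0
```

>>> step_arm --pt "0 0 -1 0 0 0" --pt "0 0 -1 0 0 0" --pt "0 0 0 0 0 0"

```text
clock: 12.27
position: [0.479, 0.2543, 0.1474]
ee_rot: [-1.911, -2.49, 0.002]
force: [-3.9, -0.5, 5.2]
width: 0.2
gripper_force: 40.0
```

>>> step_arm --pt "0 0 -1 0 0 0" --pt "0 0 -1 0 0 0" --pt "0 0 0 0 0 0"

```text
clock: 12.52
position: [0.4792, 0.2546, 0.1465]
ee_rot: [-1.912, -2.491, 0.002]
force: [-5.4, -4.2, 17.5]
width: 0.191
gripper_force: 40.0
```

>>> step_arm --pt "0 0 -1 0 0 0" --pt "0 0 -0.5 0 0 0" --pt "0 0 0 0 0 0"

```text
clock: 12.77
position: [0.4794, 0.2548, 0.1463]
ee_rot: [-1.912, -2.492, 0.0]
force: [-9.2, -6.1, 32.0]
width: 0.191
gripper_force: 40.1
```

The seat has bottomed: the force rose sharply. I'll relax, open a little and retreat straight up.

>>> step_arm --pt "0 0 1 0 0 0" --pt "0 0 1 0 0 0" --pt "0 0 0 0 0 0"

```text
clock: 13.02
position: [0.4792, 0.2545, 0.1466]
ee_rot: [-1.911, -2.491, 0.001]
force: [-4.8, -2.0, 13.0]
width: 0.196
gripper_force: 40.0
```

>>> step_arm --pt "0 0 0 0 0 0" --pt "0 0 0 0 0 0" --pt "0 0 0 0 0 0" --pt "0 0 0 0 0 0" --pt "0 0 5 0 0 0" --pt "0 0 10 0 0 0" --pt "0 0 15 0 0 0" --pt "0 0 20 0 0 0" --pt "0 0 20 0 0 0" --pt "0 0 20 0 0 0" --pt "0 0 20 0 0 0" --pt "0 0 20 0 0 0" --pt "0 0 20 0 0 0" --pt "0 0 0 0 0 0" --gripper 0.4

```text
clock: 14.18
position: [0.4801, 0.2557, 0.3003]
ee_rot: [-1.912, -2.493, -0.006]
force: [-0.3, 0.0, -0.5]
width: 0.401
gripper_force: 0.0
```

Run:
```python
from plan import *
goal([.514,-.2315,.30],-.12,.3)
```

```text
shift mm [ 3.390e+01 -4.872e+02 -3.000e-01] turn [ 0.0185 -0.2981 -0.3798] deg 27.7 q [ 0.03  0.36 -0.83  1.61  0.28  1.29 -0.59] t 14.1833 F [-0.3  0.  -0.5]
```

>>> step_arm --pt "1.8 -14 0 0.001 -0.0149 -0.019" --pt "1.8 -20 0 0.001 -0.0149 -0.019" --pt "1.8 -26 0 0.001 -0.0149 -0.019" --pt "1.8 -26 0 0.001 -0.0149 -0.019" --pt "1.8 -26 0 0.001 -0.0149 -0.019" --pt "1.8 -26 0 0.001 -0.0149 -0.019" --pt "1.8 -26 0 0.001 -0.0149 -0.019" --pt "1.8 -26 0 0.001 -0.0149 -0.019" --pt "1.8 -26 0 0.001 -0.0149 -0.019" --pt "1.8 -26 0 0.001 -0.0149 -0.019" --pt "1.8 -26 0 0.001 -0.0149 -0.019" --pt "1.8 -26 0 0.001 -0.0149 -0.019" --pt "1.8 -26 0 0.001 -0.0149 -0.019" --pt "1.8 -26 0 0.001 -0.0149 -0.019" --pt "1.8 -26 0 0.001 -0.0149 -0.019" --pt "1.8 -26 0 0.001 -0.0149 -0.019" --pt "1.8 -26 0 0.001 -0.0149 -0.019" --pt "1.8 -26 0 0.001 -0.0149 -0.019" --pt "1.8 -22 0 0.001 -0.0149 -0.019" --pt "1.8 -15 0 0.001 -0.0149 -0.019" --gripper 0.65

```text
clock: 15.85
position: [0.5147, -0.2355, 0.2958]
ee_rot: [2.179, 1.924, 0.285]
force: [-0.1, 0.5, -0.4]
width: 0.649
gripper_force: 0.0
```

>>> step_arm --pt "0 0 -20 0 0 0" --pt "0 0 -20 0 0 0" --pt "0 0 -20 0 0 0" --pt "0 0 -20 0 0 0" --pt "0 0 0 0 0 0" --pt "0 0 0 0 0 0"

```text
clock: 16.35
position: [0.5147, -0.2322, 0.2152]
ee_rot: [2.178, 1.93, 0.285]
force: [0.3, 0.4, 1.2]
width: 0.65
gripper_force: 0.0
```

Run:
```python
from plan import *
from m import blobs,cen
goal([.541,-.2367,.131],-.12,.3)
s=avg("scene",4);a=np.load("a0.npz")["s"]
# chakla placed: silhouette, and board unmoved
b=blobs(s,(190,135,75,80),(100,100,20),(130,255,255));print("board",[ (x.min(0).round(1),x.max(0).round(1)) for x in b[:1]])
st=observe();p=st["position"]
def crop(im,x,y,w): return np.clip(cv2.resize(im[y:y+w,x:x+w],(400,400),interpolation=cv2.INTER_CUBIC).astype(float)*1.6,0,255).astype(np.uint8)
o=crop(s,275,205,90)
th=np.linspace(0,2*np.pi,200)[:,None];ex=np.array([np.cos(.262),np.sin(.262),0]);ey=np.array([-ex[1],ex[0],0])
for sg in(-1,1):
    q=proj("scene",np.array([.479,.2537,.104])+sg*.009*ex+.08*(np.cos(th)*ey+np.sin(th)*np.array([0,0,1])))
    cv2.polylines(o,[((q-[275,205]+.5)*400/90).astype(np.int32)],True,(255,0,0),1)
cv2.imwrite("pics/c5.png",np.hstack([o,crop(s,190,120,80)])[:,:,::-1])
```

```text
shift mm [ 26.3  -4.5 -84.2] turn [-0.0018 -0.0075  0.0003] deg 0.4 q [ 0.82  0.25 -0.53  1.95  0.11  0.68  0.13] t 16.35 F [0.3 0.4 1.2]
board [(array([209.4, 154.8], dtype=float32), array([235.4, 200.2], dtype=float32))]
```

View pics/c5.png

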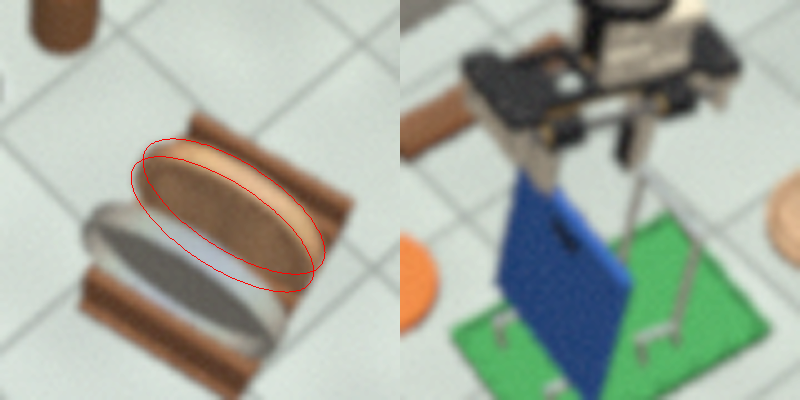

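The picture shows the chakla upright in the middle slot on its predicted home outline. The board is undisturbed, with the fingers above either side of it.

>>> step_arm --pt "4 -0.6 -12 0 -0.002 0" --pt "4 -0.6 -12 0 -0.002 0" --pt "4 -0.6 -12 0 -0.002 0" --pt "4 -0.6 -12 0 0 0" --pt "4 -0.6 -12 0 0 0" --pt "3 -0.6 -12 0 0 0" --pt "3 -0.4 -10 0 0 0" --pt "0 0 0 0 0 0" --pt "0 0 0 0 0 0"

```text
clock: 17.3
position: [0.5412, -0.2368, 0.1337]
ee_rot: [2.173, 1.925, 0.291]
force: [0.8, 0.1, 0.4]
width: 0.652
gripper_force: 0.0
```

>>> step_arm --pt "0 0 0 0 0 0" --pt "0 0 0 0 0 0" --pt "0 0 0 0 0 0" --pt "0 0 0 0 0 0" --pt "0 0 0 0 0 0" --pt "0 0 0 0 0 0" --pt "0 0 0 0 0 0" --pt "0 0 0 0 0 0" --gripper 0 --force 30

```text
clock: 17.97
position: [0.5372, -0.2367, 0.1318]
ee_rot: [2.179, 1.928, 0.285]
force: [-11.5, 1.0, 4.6]
width: 0.205
gripper_force: 30.0
```

The opening is 18.9 mm with an 11 N side force, so a finger has probably caught a wire as well. I'll reopen, rise a little along the board and regrip.

>>> step_arm --pt "0 0 0 0 0 0" --pt "0 0 0 0 0 0" --pt "0 0 0 0 0 0" --pt "0 0 0 0 0 0" --pt "0 0 0 0 0 0" --pt "0 0 0 0 0 0" --gripper 0.5

```text
clock: 18.47
position: [0.5413, -0.2369, 0.1336]
ee_rot: [2.173, 1.925, 0.292]
force: [-0.7, -0.5, -0.0]
width: 0.495
gripper_force: 0.0
```

Run:
```python
from plan import *
from m import blobs,cen
goal([.541,-.2367,.131],-.12,.3)
s=avg("scene",4);t=avg("top",4)
b=blobs(s,(190,135,75,80),(100,100,20),(130,255,255));print("board",[ (x.min(0).round(1),x.max(0).round(1)) for x in b[:1]])
def crop(im,x,y,w): return np.clip(cv2.resize(im[y:y+w,x:x+w],(400,400),interpolation=cv2.INTER_CUBIC).astype(float)*1.6,0,255).astype(np.uint8)
cv2.imwrite("pics/c6.png",np.hstack([crop(t,320,160,60),crop(s,195,135,60)])[:,:,::-1])
```

```text
shift mm [-0.3  0.2 -2.6] turn [-0.0006  0.0003  0.0009] deg 0.1 q [ 0.73  0.39 -0.46  2.    0.23  0.5   0.02] t 18.4667 F [-0.7 -0.5 -0. ]
board [(array([209.4, 163.1], dtype=float32), array([235.4, 200.2], dtype=float32))]
```

View pics/c6.png

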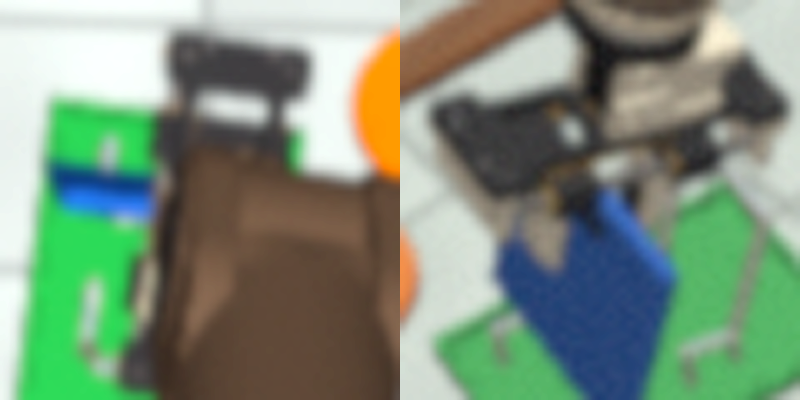

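The picture shows the rest's crossbar joining the wires near 140 mm height, and the -x fingertip reached it. The grip must stay above that.

>>> step_arm --pt "-2 0 6.5 0 0 0" --pt "-2 0 6.5 0 0 0" --pt "0 0 0 0 0 0" --pt "0 0 0 0 0 0"

```text
clock: 19.2
position: [0.5372, -0.2372, 0.1473]
ee_rot: [2.173, 1.924, 0.292]
force: [-0.4, 0.4, 0.0]
width: 0.501
gripper_force: 0.0
```

>>> step_arm --pt "0 0 0 0 0 0" --pt "0 0 0 0 0 0" --pt "0 0 0 0 0 0" --pt "0 0 0 0 0 0" --pt "0 0 0 0 0 0" --pt "0 0 0 0 0 0" --pt "0 0 0 0 0 0" --gripper 0 --force 30

```text
clock: 19.78
position: [0.5371, -0.2369, 0.1464]
ee_rot: [2.173, 1.925, 0.291]
force: [1.3, -0.9, -1.5]
width: 0.13
gripper_force: 30.0
```

Width is now 12 mm, so it's a clean grasp. Lifting.

>>> step_arm --pt "0 0 5 0 0 0" --pt "0 0 8 0 0 0" --pt "0 0 12 0 0 0" --pt "0 0 15 0 0 0" --pt "0 0 15 0 0 0" --pt "0 0 15 0 0 0" --pt "0 0 20 0 0 0" --pt "0 0 20 0 0 0" --pt "0 0 20 0 0 0" --pt "0 0 20 0 0 0" --pt "0 0 20 0 0 0" --pt "0 0 20 0 0 0" --pt "0 0 15 0 0 0" --pt "0 0 10 0 0 0" --pt "0 0 0 0 0 0" --force 45

```text
clock: 21.03
position: [0.5377, -0.2369, 0.3642]
ee_rot: [2.171, 1.923, 0.293]
force: [0.1, -0.1, -1.4]
width: 0.126
gripper_force: 45.0
```

Run:
```python
from plan import *
s=np.array([.479,.2537]);print(s-.066*np.array([np.cos(.262),np.sin(.262)]))
goal([.4153,.2366,.36],.262,0)
```

```text
[0.41525232 0.23660515]
shift mm [-122.4  473.5   -4.2] turn [-0.0208  0.3042  0.3798] deg 27.9 q [ 0.84  0.17 -0.55  1.67  0.03  1.03  0.18] t 21.0333 F [ 0.1 -0.1 -1.4]
```

>>> step_arm --pt "-6.1 13 0 -0.001 0.0152 0.019" --pt "-6.1 20 0 -0.001 0.0152 0.019" --pt "-6.1 25 0 -0.001 0.0152 0.019" --pt "-6.1 25 0 -0.001 0.0152 0.019" --pt "-6.1 26 0 -0.001 0.0152 0.019" --pt "-6.1 26 0 -0.001 0.0152 0.019" --pt "-6.1 26 0 -0.001 0.0152 0.019" --pt "-6.1 26 0 -0.001 0.0152 0.019" --pt "-6.1 26 0 -0.001 0.0152 0.019" --pt "-6.1 26 0 -0.001 0.0152 0.019" --pt "-6.1 26 0 -0.001 0.0152 0.019" --pt "-6.1 26 0 -0.001 0.0152 0.019" --pt "-6.1 26 0 -0.001 0.0152 0.019" --pt "-6.1 26 0 -0.001 0.0152 0.019" --pt "-6.1 25 0 -0.001 0.0152 0.019" --pt "-6.1 25 0 -0.001 0.0152 0.019" --pt "-6.1 25 0 -0.001 0.0152 0.019" --pt "-6.1 25 0 -0.001 0.0152 0.019" --pt "-6.1 18 0 -0.001 0.0152 0.019" --pt "-6.1 12 0 -0.001 0.0152 0.019"

```text
clock: 22.7
position: [0.4116, 0.2397, 0.3612]
ee_rot: [-1.901, -2.495, 0.004]
force: [0.3, -0.1, -2.3]
width: 0.131
gripper_force: 45.0
```

>>> step_arm --pt "0 0 -10 0 0 0" --pt "0 0 -20 0 0 0" --pt "0 0 -20 0 0 0" --pt "0 0 -20 0 0 0" --pt "0 0 -20 0 0 0" --pt "0 0 -20 0 0 0" --pt "0 0 -20 0 0 0" --pt "0 0 -10 0 0 0" --pt "0 0 0 0 0 0" --pt "0 0 0 0 0 0"

```text
clock: 23.53
position: [0.4142, 0.2361, 0.2215]
ee_rot: [-1.909, -2.49, 0.003]
force: [-0.4, 0.1, -1.4]
width: 0.129
gripper_force: 45.0
```

Run:
```python
from plan import *
goal([.4153,.2366,.22],.262,0)
t=avg("top",5);s=avg("scene",5);np.savez("a2.npz",t=t,s=s)
st=observe();p=st["position"];R=Ro.from_rotvec(st["ee_rot"]).as_matrix()
def ov(im,n,x,y,w):
    o=np.clip(cv2.resize(im[y:y+w,x:x+w],(400,400),interpolation=cv2.INTER_CUBIC).astype(float)*1.6,0,255).astype(np.uint8).copy()
    for sg,c in((-1,(255,0,0)),(1,(0,255,255))):
        q=proj(n,[p+sg*.006*R[:,1]+j*.075*R[:,0]+k*R[:,2] for j,k in((-1,-.023),(1,-.023),(1,.117),(-1,.117))])
        cv2.polylines(o,[((q-[x,y]+.5)*400/w).astype(np.int32)],True,c,1)
    return o
cv2.imwrite("pics/c7.png",np.hstack([ov(t,"top",185,185,75),ov(s,"scene",285,190,90)])[:,:,::-1])
```

```text
shift mm [ 1.1  0.5 -1.5] turn [-0.0005 -0.0042 -0.0006] deg 0.2 q [ 0.1   0.34 -0.92  1.87  0.3   1.08 -0.67] t 23.5333 F [-0.4  0.1 -1.4]
```

View pics/c7.png

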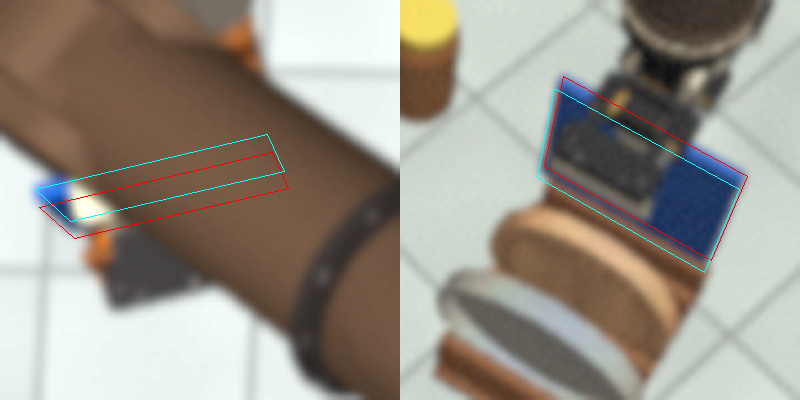

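The picture shows the board matching its predicted outline in both views, above the narrow slot and clear of the chakla.

>>> step_arm --pt "1 0.5 -5 0 -0.004 0" --pt "0 0 -5 0 0 0" --pt "0 0 -5 0 0 0" --pt "0 0 -5 0 0 0" --pt "0 0 -5 0 0 0" --pt "0 0 -3 0 0 0" --pt "0 0 -3 0 0 0" --pt "0 0 -3 0 0 0" --pt "0 0 0 0 0 0"

```text
clock: 24.78
position: [0.4158, 0.2364, 0.1869]
ee_rot: [-1.912, -2.492, -0.001]
force: [0.8, -0.5, -1.5]
width: 0.126
gripper_force: 45.0
```

>>> step_arm --pt "0 0 -2 0 0 0" --pt "0 0 -2 0 0 0" --pt "0 0 -2 0 0 0" --pt "0 0 -2 0 0 0" --pt "0 0 0 0 0 0"

```text
clock: 25.2
position: [0.4159, 0.2364, 0.1791]
ee_rot: [-1.913, -2.492, -0.001]
force: [-0.4, -0.4, -1.6]
width: 0.132
gripper_force: 45.0
```

>>> step_arm --pt "0 0 -2 0 0 0" --pt "0 0 -2 0 0 0" --pt "0 0 -2 0 0 0" --pt "0 0 -2 0 0 0" --pt "0 0 0 0 0 0"

```text
clock: 25.62
position: [0.4155, 0.2362, 0.1708]
ee_rot: [-1.912, -2.492, -0.0]
force: [-1.9, -0.3, -3.0]
width: 0.127
gripper_force: 45.0
```

Inside the slot with low force. Continuing to the seat.

>>> step_arm --pt "0 0 -2 0 0 0" --pt "0 0 -2 0 0 0" --pt "0 0 -2 0 0 0" --pt "0 0 -2 0 0 0" --pt "0 0 -2 0 0 0" --pt "0 0 0 0 0 0"

```text
clock: 26.12
position: [0.4156, 0.2363, 0.1609]
ee_rot: [-1.912, -2.492, -0.0]
force: [-2.6, -0.8, -4.0]
width: 0.131
gripper_force: 45.0
```

>>> step_arm --pt "0 0 -2 0 0 0" --pt "0 0 -2 0 0 0" --pt "0 0 -2 0 0 0" --pt "0 0 -2 0 0 0" --pt "0 0 0 0 0 0"

```text
clock: 26.53
position: [0.4156, 0.2364, 0.153]
ee_rot: [-1.912, -2.492, -0.001]
force: [-3.9, -0.6, -4.3]
width: 0.13
gripper_force: 45.0
```

>>> step_arm --pt "0 0 -1 0 0 0" --pt "0 0 -1 0 0 0" --pt "0 0 -1 0 0 0" --pt "0 0 0 0 0 0"

```text
clock: 26.87
position: [0.4156, 0.2365, 0.1503]
ee_rot: [-1.912, -2.492, -0.001]
force: [-4.2, -1.2, -3.2]
width: 0.125
gripper_force: 45.0
```

>>> step_arm --pt "-0.5 0 -1 0 0 0" --pt "-0.5 0 -1 0 0 0" --pt "0 0 -1 0 0 0" --pt "0 0 0 0 0 0"

```text
clock: 27.2
position: [0.4152, 0.2367, 0.1474]
ee_rot: [-1.913, -2.492, -0.003]
force: [-3.2, -0.6, -2.5]
width: 0.123
gripper_force: 45.0
```

>>> step_arm --pt "0 0 -1 0 0 0" --pt "0 0 -1 0 0 0" --pt "0 0 -1 0 0 0" --pt "0 0 0 0 0 0"

```text
clock: 27.53
position: [0.4152, 0.2366, 0.1443]
ee_rot: [-1.913, -2.492, -0.002]
force: [-1.8, -1.1, -3.1]
width: 0.126
gripper_force: 45.0
```

>>> step_arm --pt "0 0 -1 0 0 0" --pt "0 0 -1 0 0 0" --pt "0 0 -1 0 0 0" --pt "0 0 0 0 0 0"

```text
clock: 27.87
position: [0.4152, 0.2366, 0.1413]
ee_rot: [-1.913, -2.492, -0.002]
force: [-1.4, -0.0, -2.5]
width: 0.127
gripper_force: 45.0
```

>>> step_arm --pt "0 0 -1 0 0 0" --pt "0 0 -1 0 0 0" --pt "0 0 -1 0 0 0" --pt "0 0 0 0 0 0"

```text
clock: 28.2
position: [0.4151, 0.2367, 0.1385]
ee_rot: [-1.913, -2.492, -0.002]
force: [-1.8, 0.6, 0.8]
width: 0.131
gripper_force: 45.0
```

>>> step_arm --pt "0 0 -1 0 0 0" --pt "0 0 -1 0 0 0" --pt "0 0 -1 0 0 0" --pt "0 0 0 0 0 0"

```text
clock: 28.53
position: [0.4151, 0.237, 0.1358]
ee_rot: [-1.912, -2.492, -0.003]
force: [-2.0, -0.4, 4.5]
width: 0.132
gripper_force: 45.0
```

>>> step_arm --pt "0 0 -1 0 0 0" --pt "0 0 -1 0 0 0" --pt "0 0 0 0 0 0"

```text
clock: 28.78
position: [0.4151, 0.2369, 0.1338]
ee_rot: [-1.913, -2.492, -0.003]
force: [-2.4, -0.3, 4.4]
width: 0.128
gripper_force: 45.0
```

>>> step_arm --pt "0 0 -1 0 0 0" --pt "0 0 -1 0 0 0" --pt "0 0 -1 0 0 0" --pt "0 0 0 0 0 0"

```text
clock: 29.12
position: [0.4151, 0.2369, 0.1308]
ee_rot: [-1.912, -2.492, -0.003]
force: [-2.6, 0.0, 4.1]
width: 0.13
gripper_force: 45.0
```

>>> step_arm --pt "0 0 -1 0 0 0" --pt "0 0 -1 0 0 0" --pt "0 0 0 0 0 0"

```text
clock: 29.37
position: [0.4152, 0.2372, 0.1303]
ee_rot: [1.912, 2.491, 0.003]
force: [-9.0, -5.7, 27.4]
width: 0.129
gripper_force: 45.0
```

Bottomed. I'll relax, release to a small opening and retreat up.

>>> step_arm --pt "0 0 1 0 0 0" --pt "0 0 0.5 0 0 0" --pt "0 0 0 0 0 0"

```text
clock: 29.62
position: [0.4152, 0.2371, 0.1305]
ee_rot: [-1.913, -2.492, -0.003]
force: [-2.7, 0.3, 9.0]
width: 0.126
gripper_force: 45.0
```

>>> step_arm --pt "0 0 0 0 0 0" --pt "0 0 0 0 0 0" --pt "0 0 0 0 0 0" --pt "0 0 0 0 0 0" --pt "0 0 5 0 0 0" --pt "0 0 10 0 0 0" --pt "0 0 15 0 0 0" --pt "0 0 20 0 0 0" --pt "0 0 20 0 0 0" --pt "0 0 20 0 0 0" --pt "0 0 20 0 0 0" --pt "0 0 20 0 0 0" --pt "0 0 20 0 0 0" --pt "-10 -20 10 0 0 0" --pt "-10 -30 0 0 0 0" --pt "-10 -30 0 0 0 0" --pt "-10 -30 0 0 0 0" --pt "-10 -30 0 0 0 0" --pt "-10 -30 0 0 0 0" --pt "0 0 0 0 0 0" --gripper 0.35

```text
clock: 31.28
position: [0.3532, 0.0618, 0.2902]
ee_rot: [1.918, 2.486, -0.003]
force: [0.2, 0.0, -0.1]
width: 0.351
gripper_force: 0.0
```

Run:
```python
from plan import *
t=avg("top",4);s=avg("scene",4);st=observe();print(st["clock"],st["position"])
ex=np.array([np.cos(.262),np.sin(.262),0]);ey=np.array([-ex[1],ex[0],0]);ez=np.array([0,0,1.])
th=np.linspace(0,2*np.pi,200)[:,None]
def ov(im,n,x,y,w):
    o=np.clip(cv2.resize(im[y:y+w,x:x+w],(400,400),interpolation=cv2.INTER_CUBIC).astype(float)*1.6,0,255).astype(np.uint8).copy()
    D=np.array([.479,.2537,.104])+.08*(np.cos(th)*ey+np.sin(th)*ez)
    B=np.array([[.4153,.2366,.092]+j*.075*ey+k*.07*ez for j,k in((-1,-1),(1,-1),(1,1),(-1,1))])
    for P,c in((D+.009*ex,(0,255,255)),(D-.009*ex,(255,0,0)),(B+.006*ex,(0,255,255)),(B-.006*ex,(255,0,0))):
        cv2.polylines(o,[((proj(n,P)-[x,y]+.5)*400/w).astype(np.int32)],True,c,1)
    return o
cv2.imwrite("pics/c8.png",np.hstack([ov(t,"top",182,170,75),ov(s,"scene",280,215,80)])[:,:,::-1])
```

```text
31.6833 [0.35516575 0.067608   0.29001185]
```

View pics/c8.png

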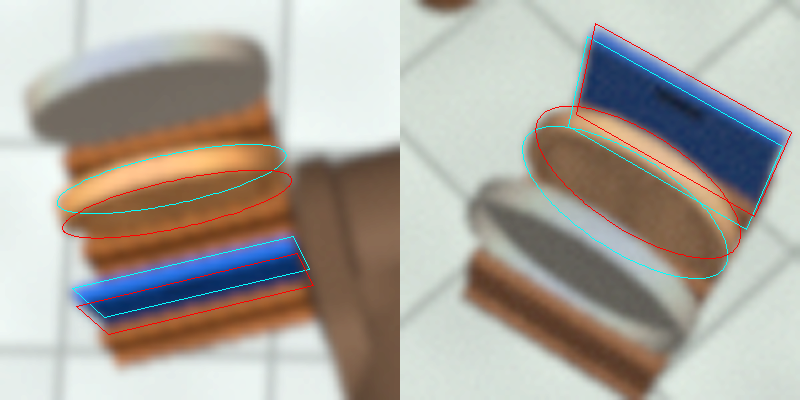

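The picture shows the chakla and board upright in their own slots on the predicted home outlines, and the plate untouched. Handing in.

```bash
python3 -c "
from cell import job
print(job.sign_off())"
```

```text
the job is handed in; nothing more can be done
None
```

I put the chakla in the middle slot and the blue board in the narrow slot, each pressed until its seat bottomed, and handed the job in at about 32 s; the sign-off returned no verdict, but the last pictures show both upright on their home outlines and the steel plate in its slot.

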